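# Load a slide carrier under the hold-down spring of a slide imager and start it

### The job

Load the slide carrier into the desktop slide imager: with the fingertips on its thumb pad, press the carrier down hard on its sprung bed and, keeping it pressed down, slide it under the forked leaf spring until it is fully home against the stop inside the imager. Then press the round start key right down and let it come back up. Only press and push, never pinch or lift the carrier, and leave the box, the vial and the forceps beside the imager where they are.

Things in the scene. Friction and masses are not known exactly. Their poses are not given: they have to be found in the camera images.
- imager: Desktop slide imager, fixed: grey base 245 mm long with a sprung bed between two rails (tops 40 mm high, about 2 mm play each side of the carrier); at its far end a white head, front face at x = 70 mm, 144 mm wide, 113 mm tall, whose throat takes the carrier's nose; at its left a control pod. Origin on the worktop under the bed; +x is the loading direction, +y left of it, z up.
- carrier: Loose flat black carrier of three glass slides, 118 (x) x 104 x 10 mm, 0.22 kg, lying on the bed, +x (its nose) towards the head. Origin at the centre of its underside. On top only one cross rib, 64 mm wide, 6 mm thick, 8 mm high, near face at x = -27 mm. Behind it, x = -59 to -27 mm, the flat thumb pad for the fingertips, which push against the rib's near face.
- carrier_pad (a point): Middle of the thumb pad on the carrier's top face (carrier x = -43 mm, 16 mm behind the rib's near face, 16 mm from the near edge). At the start it stands 43 mm above the worktop.
- carrier_nose (a point): Middle of the carrier's leading top edge (carrier x = +59 mm). The edge is rounded by 1.5 mm.
- stop (a point): Middle of the back stop's face in the throat, 32 mm above the worktop, axes as the imager's. The carrier is fully home when its nose touches this face (nose x equal to the stop's x along the imager's x axis).
- spring_lip (a point): Lowest line of the leaf spring's two rolled lips (3 mm rolls, 10 mm wide, 45.5 mm left and right of here) at rest: 36.5 mm above the worktop, 61 mm before the stop; does not move with the spring. The unpressed carrier's top is at 43 mm: it butts against the lips, which jam. Pressed right down, its top is at 37 mm and it slides under. Pressed under 5 mm it jams.
- bed (a joint): Sprung bed, m: 0 up, 0.006 pressed right down. A finger force on the carrier of about 5 N starts it, 14 N reaches the bottom, 16 to 20 N keeps it there. It guides straight: pressing on the thumb pad sinks the whole carrier level. Bed, rails and spring are slippery (friction 0.15 to 0.2).
- leaf (a joint): Forked leaf spring, rad: 0 at rest, 0.01 to 0.02 while the pressed carrier runs under its lips, 0.05 to 0.1 when the carrier lies under it released, clamped between bed and spring. Sliding the carrier pressed with about 17 N takes 3 to 6 N before the lips and 6 to 14 N at and under them, more if pressed harder; 15 to 20 N seats it against the stop.
- key_top (a point): Top centre of the round start key, 24 mm across, on the control pod (imager x = -20, y = 94 mm); 46 mm above the worktop, 8 mm above the pod; pressed straight down. It moves with the key.
- key (a joint): Start key, m pressed: 0 up, 0.004 right down (about 4 N); it springs back by itself. It counts as pressed from 0.003.
- slide_pack: Small white box of cover glasses, 50 x 28 x 60 mm, standing loose left of the imager's head. Origin at the centre of its underside. To be left alone.
- vial_clear: Small vial with a green lid, 31 mm across, 58 mm tall, standing loose left of the imager, between the pod and the box. Origin at the centre of its underside. To be left alone.
- forceps: Steel forceps, 130 mm long, lying loose along the imager's right side. Origin at the centre of the underside. To be left alone.
Mind the look-alikes: they are no part of the job. There is more than one size of the carrier; the job needs the larger.

How it is judged:
By the outcome, as a careful person would: the job done as asked, in the order asked, and still so for the second after the job is handed in, with the robot touching nothing.
It also fails if it takes over 58 s, if anything falls off the work surface, if the arm or the gripper's body presses on something with over 40 N, if the wrist force passes 120 N, or if a joint passes its speed limit or range.

### The arm

A 7-joint arm with a two-finger parallel gripper is mounted at the origin on a cart in front of the work surface, level with it; the furniture and walls round the work are solid. World frame = base frame: x ahead of the robot, y to its left, z up, the work surface at z = 0. Lengths are in mm, angles in rad, forces in N, time in s.
With the tool pointing down it reaches from about 400 to 875 mm from the base axis. Payload 4.4 kg.
Tool frame: the origin (TCP) lies at the very end of the fingers, on their centre line; the grasp point (between the pads) lies ctrl.grip_point_offset behind it (ctrl.grip_point_offset is the distance from the TCP to the grasp point, in mm); z points along the fingers, y is the line along which they close (so a half turn about z gives the same grasp; the last joint's range is limited). The gripper opens to 85 mm and grips with 20 to 120 N. Pads are 22 mm wide; open, the fingers measure 114 mm over their backs; the gripper's body (76 mm by 85 mm) begins 54 mm behind the grasp point. The pads swing forward as they close: fully open they stand 13 mm farther back than shut.
Start: joints at [-1.358, 0.628, 0.038, 1.517, -0.027, 0.996, -0.02], TCP at [178.857, 624.922, 231.313] pointing down, gripper open.
Joint ranges: [-3.06, 3.06], [-0.37, 2.12], [-1.25, 1.32], [0.18, 2.47], [-1.1, 4.24], [0.23, 1.98], [-2.94, 2.94]. Speed limits (rad/s): [2.57, 2.57, 3.14, 3.14, 3.14, 3.14, 3.14].

### API

Orientations are given as [roll, pitch, yaw] about the fixed x, y, z axes, in that order (R = Rz(yaw) Ry(pitch) Rx(roll)).
In Python, from cell import read_state, cams, ctrl, models gives the robot as it stands. The module is installed in compiled form; this text tells all that it offers.
- The arm moves only by the shell command python3 -m creep FILE, which reads ROWS from the file FILE. ROWS is a JSON list of rows, 1 to 12 of them, each an object with the fields tx, ty, tz (the shift in shares of the most that a row can go, 1 being 50 mm), drx, dry, drz (a rotation vector in shares of 360 degrees (1.0 is 360 degrees)), finger_gap (the finger opening in mm); a field left out counts as zero (the opening has to be given); each row shifts and turns the commanded pose from where the row before left it, along the tool's axes as they then stand; what a row does not reach is not made up. A row lasts 1/10 s, in which the tool goes at most 50 mm and 0.15 rad, less where a joint would pass 70% of its speed; a pose out of reach is approached as far as the arm can. The fingers move at their own pace and stop on an object; the grip force is fixed at half the most. Time passes only in rows, so rows that do not move let the fingers close. It prints the time, the measured TCP pose, the force, the opening and the grip force at its end. No shift or turn number may pass 1 either way. Input that does not fit is refused with a message, and nothing moves.
- read_state(): the state, without advancing time (a new reading comes with each control period).
- cams.get_image(name): name is "side" or "top"; returns (picture, depth): 420x560x3 uint8, blue, green, red; 420x560 float32, mm along the optical axis (not along the pixel's ray), 0 where there is no reading.
- cams.calibration(name): a dict with "fx", "fy", "cx", "cy" (pixels), "k1" (the pictures are not rectified: a ray, as slopes to the right and down, at radius r is drawn at 1 + k1 r^2 times it, then the intrinsics apply), "rvec" (rotation vector, rad) and "tvec" (3), from world to camera coordinates, as OpenCV has them. Camera axes: x right, y down, z forward; pixel columns grow to the right and rows downward; lengths in mm; the calibration is good to about 2 mm. A picture is of the moment at which its call begins. calibration takes no time and is no camera call.
- ctrl.finish_job(): hands the job in; it is judged then, once.
Trained networks look in the newest picture that a camera, given by its name, has taken for a name from the list of things; names that differ only in an ending like _2 or _b are one class to them, and where a whole thing is asked for, a point or a joint stands for the part that bears it (a point fixed in the world has none). Each returns a list of dicts, best first, with "confidence" (0 to 1); they miss things now and then, are a little off and sometimes report something else, mostly with a low value. They report only what shows in the picture. A call takes as long as a camera call. They do not tell look-alikes from the thing itself.
- models.search_frame(thing, camera): "extent" ([left, top, right, bottom] in pixels, round what is visible of it).
- models.mark_of(thing, camera): "position" ([column, row] in pixels: a listed point, or the origin of a listed thing).
The state is a dict: "clock": time; "qpos": joint angles; "qd": joint speeds; "tau": joint torques, N m; "eef_pos": TCP position; "tool_rot": TCP orientation; "force": force on the tool from outside, world axes, zero at the start; "torque": the same for the moment, N m; "width": finger opening in mm; "gripper_force": force on a finger pad.
Only numpy, scipy, OpenCV 4.12 (cv2) and the standard library are available. Lean on these libraries where they do the work, as an engineer would, in place of code of your own. Each camera call takes 0.05 s, during which the arm holds its last target. There are 200 camera calls.

## Working session

There is one attempt and no reset: what is moved stays moved. The work goes in short steps, Python scripts to look and compute and a shell command to move; the robot and the scene stay as the last step left them, time stands still between calls to the robot, and variables do not carry over. Pictures are saved under pics/ and viewed, at most 10 in all, crops included, and the job is handed in when it is done.

```bash
mkdir -p pics; cat > h.py <<'E'
import numpy as np, cv2
from cell import read_state, cams, ctrl, models
from scipy.spatial.transform import Rotation as R
def cal(n):
    c=cams.calibration(n); M=R.from_rotvec(np.array(c['rvec']).ravel()).as_matrix(); return c,M,np.array(c['tvec']).ravel()
def ray(n,px):
    c,M,t=cal(n); d=np.array([(px[0]-c['cx'])/c['fx'],(px[1]-c['cy'])/c['fy']]); u=d.copy()
    for _ in range(20): u=d/(1+c['k1']*(u@u))
    return -M.T@t, M.T@np.array([u[0],u[1],1.]), M,t
def at_z(n,px,z):
    o,d,_,_=ray(n,px); return o+d*(z-o[2])/d[2]
def at_depth(n,px,dep):
    o,d,_,_=ray(n,px); return o+d*dep
def proj(n,P):
    c,M,t=cal(n); p=M@np.array(P,float)+t; u=p[:2]/p[2]; u=u*(1+c['k1']*(u@u)); return np.array([u[0]*c['fx']+c['cx'],u[1]*c['fy']+c['cy']])
E
python3 - <<'E'
from h import *
s=read_state(); print(s['clock'],s['eef_pos'],s['tool_rot'],s['width'])
for n in('side','top'):
    im,d=cams.get_image(n); cv2.imwrite(f'pics/{n}0.png',im); np.save(f'{n}0.npy',d)
    c,M,t=cal(n); print(n,-M.T@t,M[2])
    for k,z in (('carrier',33),('carrier_pad',43),('carrier_nose',43),('stop',32),('spring_lip',36.5),('key_top',46),('imager',0),('slide_pack',0),('vial_clear',0),('forceps',0)):
        for r in models.mark_of(k,n)[:3]: print(k,np.round(r['position'],1),round(r['confidence'],2),at_z(n,r['position'],z).round(1))
E
```

```text
0.0 [178.69638068 624.31760276 230.40135501] [-3.13973931e+00  4.30846418e-05  2.86279778e+00] 85.47570128180475
side [ 247.34947137 -319.78388277  579.51227817] [ 0.33271523  0.75222506 -0.56873371]
carrier [282.1 258. ] 0.77 [516.2 269.8  33. ]
carrier [193.1 210. ] 0.6 [416.4 460.5  33. ]
carrier_pad [174.2 209.7] 0.79 [380.8 460.2  43. ]
carrier_pad [263.5 267.3] 0.69 [474.7 249.1  43. ]
stop [336.7 227.5] 0.68 [642.2 311.7  32. ]
spring_lip [313.  237.4] 0.64 [586.6 296.6  36.5]
key_top [252.8 225. ] 0.46 [497.9 357.7  46. ]
imager [297.7 263.4] 0.82 [551.8 281.9   0. ]
slide_pack [284.3 214.2] 0.64 [589.9 426.5   0. ]
vial_clear [260.8 226.6] 0.87 [531.8 405.6   0. ]
forceps [262.2 266.8] 0.63 [491.3 296.8   0. ]
forceps [323.5 304. ] 0.6 [548.2 176.6   0. ]
top [423.40046215 343.55469644 927.12170857] [ 0.13278545  0.02298791 -0.99087819]
carrier [318.1 224. ] 0.65 [516.9 266.2  33. ]
carrier [217.1 265.6] 0.56 [422.2 503.7  33. ]
carrier_pad [210.7 281.6] 0.89 [385.6 516.6  43. ]
carrier_pad [326.2 241. ] 0.64 [476.2 249.3  43. ]
carrier_nose [222.4 247.8] 0.89 [463.2 489.8  43. ]
carrier_nose [310.9 205.2] 0.88 [560.2 282.8  43. ]
stop [296.8 174.2] 0.61 [637.6 314.   32. ]
stop [317.1 224.5] 0.51 [515.9 268.5  32. ]
spring_lip [306.2 190.8] 0.7 [595.9 292.6  36.5]
spring_lip [278.3 233.5] 0.62 [495.5 359.8  36.5]
spring_lip [311.  211.4] 0.15 [546.5 282.4  36.5]
key_top [277.5 231. ] 0.58 [500.5 361.4  46. ]
key_top [327.3 244.3] 0.19 [468.4 247.2  46. ]
imager [308.9 213.8] 0.68 [545.7 285.2   0. ]
slide_pack [250.9 195.1] 0.51 [594.2 427.    0. ]
vial_clear [256.3 222.8] 0.72 [525.3 413.9   0. ]
forceps [350.7 213.6] 0.64 [544.8 182.9   0. ]
forceps [249.4 195.7] 0.52 [592.8 430.8   0. ]
```

View pics/side0.png

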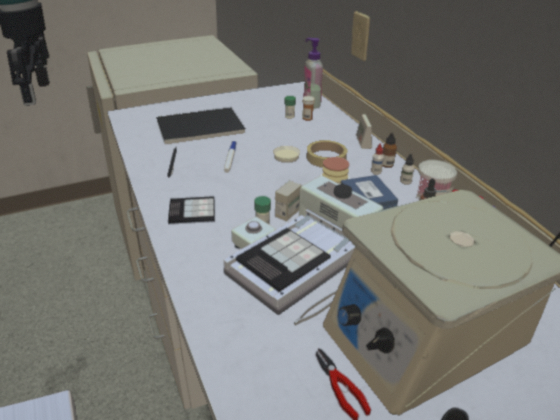

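View pics/top0.png

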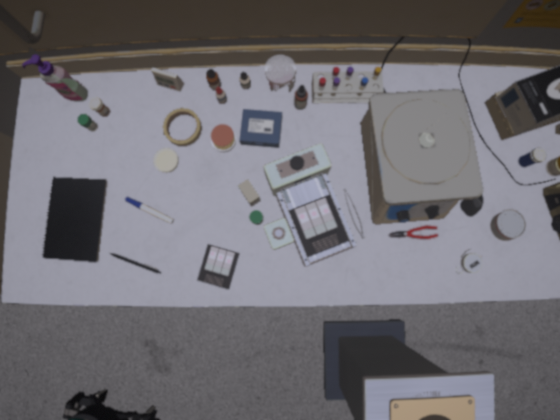

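The side and top pictures show the imager at about (290, 255) side and (312, 215) top, with the larger carrier on its bed. The smaller look-alike lies at (192, 209) side and (218, 266) top. Next I'll fit the pose and check it with overlays.

```bash
cat > fit.py <<'E'
from h import *
from scipy.optimize import least_squares
obs=[]
for n in('side','top'):
    for rep in range(2):
        if rep: cams.get_image(n)
        else: cams.get_image(n)
        for k in ('carrier','carrier_pad','carrier_nose','stop','spring_lip','key_top','imager'):
            for r in models.mark_of(k,n)[:3]:
                if r['confidence']>.3: obs.append((n,k,r['position'],r['confidence']))
def mod(p):
    x,y,a,c,S=p
    L={'carrier':(c,0,33),'carrier_pad':(c-43,0,43),'carrier_nose':(c+59,0,43),'stop':(S,0,32),'spring_lip':(S-61,0,36.5),'key_top':(-20,94,46),'imager':(0,0,0)}
    return {k:(x+np.cos(a)*u-np.sin(a)*v,y+np.sin(a)*u+np.cos(a)*v,z) for k,(u,v,z) in L.items()}
p0=np.array([549,283,.375,-35,100.]); 
use=[o for o in obs if np.linalg.norm(proj(o[0],mod(p0)[o[1]])-o[2])<15]
f=lambda p:np.concatenate([proj(o[0],mod(p)[o[1]])-o[2] for o in use])
r=least_squares(f,p0,loss='soft_l1',x_scale=[1,1,.01,1,1]); print(len(obs),len(use),r.x.round(3))
for o,e in zip(use,f(r.x).reshape(-1,2)): print(o[0],o[1],e.round(1))
np.save('fit.npy',r.x)
x,y,a,c,S=r.x
W=lambda u,v,z:(x+np.cos(a)*u-np.sin(a)*v,y+np.sin(a)*u+np.cos(a)*v,z)
out=[]
for n,(c0,r0) in (('side',(205,180)),('top',(240,135))):
    im,d=cams.get_image(n); w,h=(150,140); g=cv2.resize(im[r0:r0+h,c0:c0+w],None,fx=4,fy=4,interpolation=cv2.INTER_CUBIC); g0=g.copy()
    g=cv2.convertScaleAbs(g,alpha=1.3,beta=20)
    def line(P,col):
        q=np.array([(proj(n,p)-[c0,r0]+.5)*4 for p in P]).round().astype(int); cv2.polylines(g,[q.reshape(-1,1,2)],False,col,1)
    rect=lambda a,b,l,h,z:[W(a,l,z),W(b,l,z),W(b,h,z),W(a,h,z),W(a,l,z)]
    line(rect(c-59,c+59,-52,52,43),(0,0,255)); line(rect(c-27,c-21,-32,32,51),(0,255,255)); line(rect(70,71,-72,72,113),(0,255,0))
    line([W(-20+12*np.cos(t),94+12*np.sin(t),46) for t in np.linspace(0,6.3,30)],(255,0,255)); line([W(S-61,-45.5,36.5),W(S-61,45.5,36.5)],(255,128,0))
    out.append(g)
    cv2.imwrite(f'pics/ov_{n}.png',g)
    # yaw/height of carrier pad from depth
    for P in (W(c-43,0,43),W(-20,94,46)):
        q=proj(n,P).round().astype(int); print(n,'depth pt',at_depth(n,q,float(np.median(d[q[1]-1:q[1]+2,q[0]-1:q[0]+2]))).round(1),np.round(P,1))
E
python3 fit.py
```

```text
43 27 [ 5.51178e+02  2.79499e+02  3.79000e-01 -3.70660e+01  1.00639e+02]
side carrier [1.7 1.4]
side carrier_pad [-1.8 -1.7]
side carrier_nose [-0.5  3.2]
side stop [-0.  -1.2]
side spring_lip [-0.5  0.3]
side key_top [ 1.  -0.3]
side imager [-1.9  1.7]
side carrier [4.  0.8]
side carrier_pad [ 0.6 -3.2]
side carrier_nose [-0.2  1.8]
side stop [ 0.2 -2.3]
side spring_lip [0.4 1.4]
side key_top [-0.9 -2.3]
top carrier [3.4 0.9]
top carrier_pad [-0.3  1.4]
top carrier_nose [ 0.  -0.8]
top stop [-0.4 -1.5]
top spring_lip [-1.4  2.4]
top key_top [ 2.8 -1.5]
top imager [ 0.4 -0.3]
top carrier [ 1.9 -1.6]
top carrier_pad [-0.6  1.4]
top carrier_nose [-1.5 -2.3]
top stop [-1.   1.3]
top spring_lip [-0.8  0.5]
top key_top [ 0.4 -2.6]
top imager [0.2 1.1]
side depth pt [476.9 248.3  43.6] [476.8 249.9  43. ]
side depth pt [496.8 358.8  47.7] [497.8 359.4  46. ]
top depth pt [476.1 249.8  43.8] [476.8 249.9  43. ]
top depth pt [498.1 360.3  46.8] [497.8 359.4  46. ]
```

```bash
python3 -c "
import cv2,numpy as np
a=cv2.imread('pics/ov_side.png');b=cv2.imread('pics/ov_top.png')
cv2.imwrite('pics/ov1.png',cv2.resize(np.hstack([a,b]),(800,373),interpolation=cv2.INTER_AREA))"
```

```text
(no output)
```

View pics/ov_top.png

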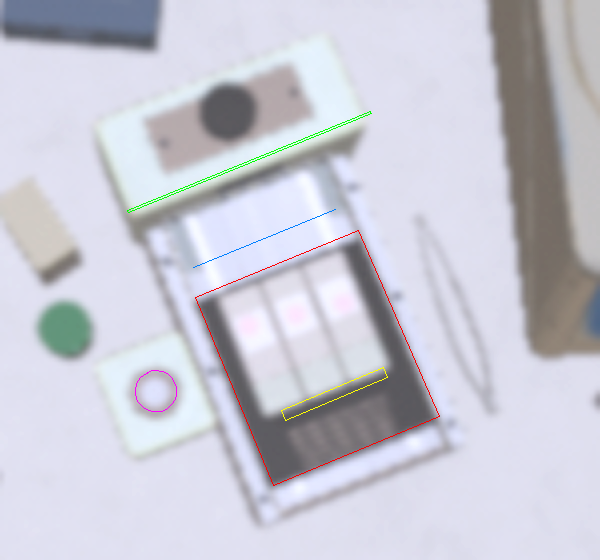

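View pics/ov_side.png

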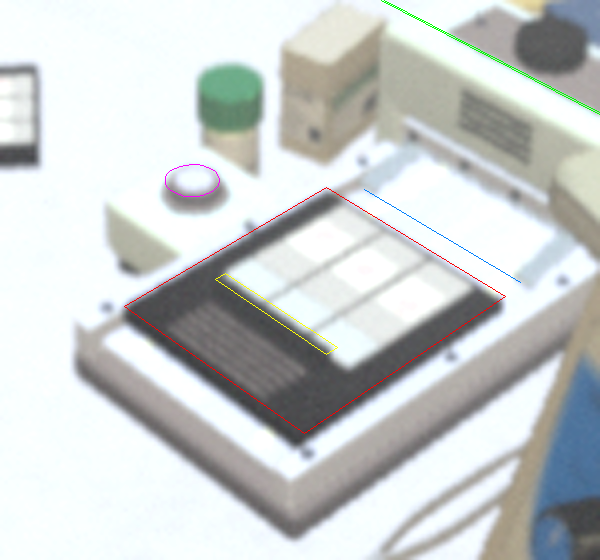

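The overlay matches in both views: the carrier is at imager x ≈ -37 and the stop at ≈ 100.6. I'll turn the tool so its x axis is opposite the loading direction, close the fingers, and travel high.

The rows are not in the units I measure in: shifts go in shares of 50 mm and turns go in shares of 360 degrees. I convert before sending: -45.8 mm is -0.916, -14 mm is -0.28, -0.1316 rad is -0.0209.

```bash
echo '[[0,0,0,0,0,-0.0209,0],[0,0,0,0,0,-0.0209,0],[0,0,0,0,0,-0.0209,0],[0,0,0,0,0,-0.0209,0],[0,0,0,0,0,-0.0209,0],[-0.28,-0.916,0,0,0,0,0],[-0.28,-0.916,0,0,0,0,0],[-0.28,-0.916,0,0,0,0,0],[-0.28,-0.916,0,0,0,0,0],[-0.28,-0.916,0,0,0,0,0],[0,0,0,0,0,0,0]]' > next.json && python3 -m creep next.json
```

```text
refused: ROWS must be a list of objects with named fields. Nothing was moved.
```

Refused on format, not on reach. It needs a list of objects with named fields.

```bash
echo '[{"drz": -0.0209,"finger_gap": 0},{"drz": -0.0209,"finger_gap": 0},{"drz": -0.0209,"finger_gap": 0},{"drz": -0.0209,"finger_gap": 0},{"drz": -0.0209,"finger_gap": 0},{"tx": -0.28,"ty": -0.916,"finger_gap": 0},{"tx": -0.28,"ty": -0.916,"finger_gap": 0},{"tx": -0.28,"ty": -0.916,"finger_gap": 0},{"tx": -0.28,"ty": -0.916,"finger_gap": 0},{"tx": -0.28,"ty": -0.916,"finger_gap": 0},{"finger_gap": 0}]' > next.json && python3 -m creep next.json
cat > w.py <<'E'
from h import *
x,y,a,c,S=np.load('fit.npy'); s=read_state(); p=s['eef_pos']; d=p[:2]-[x,y]
rm=R.from_euler('xyz',s['tool_rot']); des=R.from_euler('xyz',[np.pi,0,a+np.pi])
F=np.array(s['force']); ca,sa=np.cos(a),np.sin(a)
print('t',round(s['clock'],2),'imager uvz',np.round([ca*d[0]+sa*d[1],-sa*d[0]+ca*d[1],p[2]],2),'F uvz',np.round([ca*F[0]+sa*F[1],-sa*F[0]+ca*F[1],F[2]],2),'w',round(s['width'],1),'rotfix',(rm.inv()*des).as_rotvec().round(4))
E
python3 w.py
```

```text
clock: 3.9
eef_pos: [334.9, 431.0, 231.3]
tool_rot: [-3.136, 0.001, -2.774]
force: [1.2, 0.7, -0.4]
width: -0.0
gripper_force: 0.0
t 3.9 imager uvz [-144.85  220.76  231.34] F uvz [ 1.36  0.22 -0.37] w -0.0 rotfix [-0.0058  0.0012 -0.0117]
```

In the tool's units: 45 mm is 0.9, -44.2 mm is -0.884, -0.012 rad is -0.0019.

```bash
echo '[{"tx": -0.264,"ty": -0.884,"drx": -0.001,"dry": 0.0002,"drz": -0.0019,"finger_gap": 0},{"tx": -0.264,"ty": -0.884,"finger_gap": 0},{"tx": -0.264,"ty": -0.884,"finger_gap": 0},{"tx": -0.264,"ty": -0.884,"finger_gap": 0},{"tx": -0.264,"ty": -0.884,"finger_gap": 0},{"tz": 0.9,"finger_gap": 0},{"tz": 0.9,"finger_gap": 0},{"tz": 0.9,"finger_gap": 0},{"tz": 0.6,"finger_gap": 0},{"finger_gap": 0},{"finger_gap": 0}]' > next.json && python3 -m creep next.json; python3 w.py
python3 - <<'E'
from h import *
for n,(c0,r0) in (('side',(205,150)),('top',(250,150))):
    im,d=cams.get_image(n); g=cv2.resize(im[r0:r0+150,c0:c0+150],None,fx=4,fy=4,interpolation=cv2.INTER_CUBIC)
    s=read_state(); q=(proj(n,s['eef_pos'])-[c0,r0]+.5)*4; cv2.circle(g,tuple(int(v) for v in q),4,(0,0,255),1); cv2.imwrite(f'pics/a_{n}.png',g)
E
```

```text
clock: 5.0
eef_pos: [473.1, 260.0, 65.5]
tool_rot: [3.135, -0.001, -2.75]
force: [1.0, 0.0, 0.1]
width: -0.4
gripper_force: 0.0
t 5.0 imager uvz [-79.76  10.79  65.47] F uvz [ 0.95 -0.33  0.08] w -0.4 rotfix [ 0.0062 -0.0012  0.0123]
```

View pics/a_side.png

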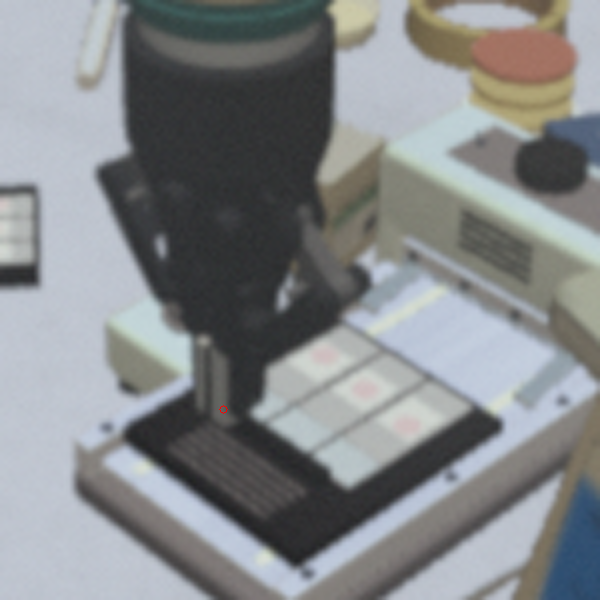

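In the tool's units: -10.8 mm is -0.216, 10 mm is 0.2, 0.012 rad is 0.0019.

```bash
echo '[{"ty": -0.216,"drx": 0.001,"dry": -0.0002,"drz": 0.0019,"finger_gap": 0},{"tz": 0.2,"finger_gap": 0},{"tz": 0.16,"finger_gap": 0},{"finger_gap": 0},{"finger_gap": 0}]' > next.json && python3 -m creep next.json; python3 w.py
```

```text
clock: 5.6
eef_pos: [476.7, 249.5, 46.7]
tool_rot: [3.142, -0.001, -2.762]
force: [0.6, -0.3, 1.1]
width: -0.1
gripper_force: 0.0
t 5.6 imager uvz [-80.28  -0.29  46.72] F uvz [ 0.46 -0.55  1.1 ] w -0.1 rotfix [ 0.0001 -0.0009  0.0002]
```

In the tool's units: 2 mm is 0.04.

```bash
echo '[{"tz": 0.04,"finger_gap": 0},{"tz": 0.04,"finger_gap": 0},{"tz": 0.04,"finger_gap": 0},{"tz": 0.04,"finger_gap": 0},{"finger_gap": 0}]' > next.json && python3 -m creep next.json; python3 w.py
```

```text
clock: 6.1
eef_pos: [477.2, 249.7, 39.7]
tool_rot: [3.142, 0.0, -2.762]
force: [-1.8, 0.3, 10.1]
width: -0.3
gripper_force: 4.7
t 6.1 imager uvz [-79.77  -0.3   39.73] F uvz [-1.53  0.9  10.08] w -0.3 rotfix [0.0001 0.0005 0.0001]
```

In the tool's units: 1.5 mm is 0.03, 0.7 mm is 0.014.

```bash
echo '[{"tz": 0.03,"finger_gap": 0},{"tz": 0.03,"finger_gap": 0},{"tz": 0.014,"finger_gap": 0},{"finger_gap": 0}]' > next.json && python3 -m creep next.json; python3 w.py
```

```text
clock: 6.5
eef_pos: [477.2, 249.7, 37.0]
tool_rot: [3.142, 0.001, -2.762]
force: [-2.7, -0.9, 16.3]
width: 0.2
gripper_force: 8.0
t 6.5 imager uvz [-79.75  -0.3   37.  ] F uvz [-2.83  0.14 16.28] w 0.2 rotfix [0.     0.0009 0.0002]
```

In the tool's units: -2 mm is -0.04, 0.3 mm is 0.006.

```bash
echo '[{"tz": 0.006,"finger_gap": 0},{"tx": -0.04,"finger_gap": 0},{"tx": -0.04,"finger_gap": 0},{"tx": -0.04,"finger_gap": 0},{"tx": -0.04,"finger_gap": 0},{"tx": -0.04,"finger_gap": 0},{"finger_gap": 0}]' > next.json && python3 -m creep next.json; python3 w.py
```

```text
clock: 7.2
eef_pos: [485.4, 253.0, 36.9]
tool_rot: [-3.141, -0.001, -2.762]
force: [-5.3, -1.7, 21.4]
width: -0.2
gripper_force: 10.3
t 7.2 imager uvz [-70.89  -0.33  36.95] F uvz [-5.53  0.42 21.41] w -0.2 rotfix [-0.0003 -0.0014  0.0002]
```

In the tool's units: -2 mm is -0.04, -0.2 mm is -0.004.

```bash
echo '[{"tz": -0.004,"finger_gap": 0},{"tx": -0.04,"finger_gap": 0},{"tx": -0.04,"finger_gap": 0},{"tx": -0.04,"finger_gap": 0},{"finger_gap": 0}]' > next.json && python3 -m creep next.json; python3 w.py; python3 - <<'E'
from h import *
x,y,a,c,S=np.load('fit.npy')
for n,(c0,r0) in (('side',(205,150)),('top',(250,150))):
    im,d=cams.get_image(n)
    for k,z in(('carrier_nose',37),('carrier_pad',37),('carrier',27)):
        for r in models.mark_of(k,n)[:2]:
            p=at_z(n,r['position'],z)[:2]-[x,y]; print(n,k,round(r['confidence'],2),np.round([np.cos(a)*p[0]+np.sin(a)*p[1],-np.sin(a)*p[0]+np.cos(a)*p[1]],1))
    g=cv2.resize(im[r0:r0+150,c0:c0+150],None,fx=4,fy=4,interpolation=cv2.INTER_CUBIC); cv2.imwrite(f'pics/b_{n}.png',g)
E
```

```text
clock: 7.7
eef_pos: [491.2, 255.2, 37.0]
tool_rot: [-3.141, -0.001, -2.762]
force: [-5.2, -2.1, 18.7]
width: 0.1
gripper_force: 9.2
t 7.7 imager uvz [-64.72  -0.32  37.  ] F uvz [-5.66 -0.04 18.67] w 0.1 rotfix [-0.0002 -0.0011  0.0002]
side carrier_nose 0.94 [-30.9 187.7]
side carrier_nose 0.79 [35.6 -4.8]
side carrier_pad 0.89 [-89.6 226.4]
side carrier_pad 0.78 [-73.3  -3. ]
side carrier 0.68 [-22.5   4.1]
side carrier 0.62 [-52.2 223.3]
top carrier_nose 0.97 [31.6 -4.7]
top carrier_nose 0.73 [ -1.8 224.3]
top carrier_pad 0.93 [-67.3  -6.3]
top carrier_pad 0.91 [-64.  274.4]
top carrier 0.88 [-22.    6.8]
top carrier 0.7 [-38.4 257.8]
```

View pics/b_side.png

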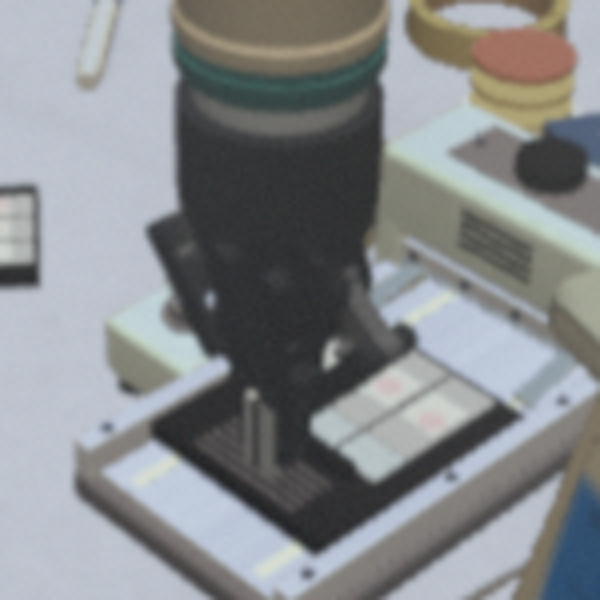

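The picture shows the carrier sunk and about 10 mm further forward, fingers on the pad at about (270, 465) in the crop, still clear of the lips.

In the tool's units: -2 mm is -0.04.

```bash
echo '[{"tx": -0.04,"finger_gap": 0},{"tx": -0.04,"finger_gap": 0},{"tx": -0.04,"finger_gap": 0},{"tx": -0.04,"finger_gap": 0},{"tx": -0.04,"finger_gap": 0}]' > next.json && python3 -m creep next.json; python3 w.py;  echo '[{"tx": -0.04,"finger_gap": 0},{"tx": -0.04,"finger_gap": 0},{"tx": -0.04,"finger_gap": 0}]' > next.json && python3 -m creep next.json; python3 w.py
```

```text
clock: 8.6
eef_pos: [495.8, 256.9, 36.9]
tool_rot: [-3.14, -0.011, -2.762]
force: [-13.8, -5.2, 29.0]
width: -0.0
gripper_force: 14.7
t 8.6 imager uvz [-59.8   -0.47  36.91] F uvz [-14.72   0.3   29.05] w -0.0 rotfix [-0.0015 -0.0111  0.0006]
clock: 8.9
eef_pos: [502.8, 259.7, 37.0]
tool_rot: [-3.14, -0.008, -2.762]
force: [-11.4, -3.9, 24.3]
width: 0.1
gripper_force: 12.3
t 8.9 imager uvz [-52.31  -0.46  36.98] F uvz [-12.06   0.63  24.34] w 0.1 rotfix [-0.0012 -0.008   0.0005]
```

In the tool's units: -2 mm is -0.04, -0.3 mm is -0.006.

```bash
echo '[{"tx": -0.04,"tz": -0.006,"finger_gap": 0},{"tx": -0.04,"finger_gap": 0},{"tx": -0.04,"finger_gap": 0},{"tx": -0.04,"finger_gap": 0}]' > next.json && python3 -m creep next.json; python3 w.py
```

```text
clock: 9.3
eef_pos: [510.5, 262.8, 37.0]
tool_rot: [-3.141, -0.008, -2.762]
force: [-9.3, -3.3, 22.0]
width: -0.2
gripper_force: 10.8
t 9.3 imager uvz [-44.02  -0.49  37.01] F uvz [-9.91  0.36 22.01] w -0.2 rotfix [-0.0011 -0.0076  0.0004]
```

In the tool's units: -2 mm is -0.04, -0.2 mm is -0.004.

```bash
echo '[{"tx": -0.04,"tz": -0.004,"finger_gap": 0},{"tx": -0.04,"finger_gap": 0},{"tx": -0.04,"finger_gap": 0},{"tx": -0.04,"finger_gap": 0},{"tx": -0.04,"finger_gap": 0},{"tx": -0.04,"finger_gap": 0}]' > next.json && python3 -m creep next.json; python3 w.py; echo '[{"tx": -0.04,"finger_gap": 0},{"tx": -0.04,"finger_gap": 0},{"tx": -0.04,"finger_gap": 0},{"tx": -0.04,"finger_gap": 0},{"tx": -0.04,"finger_gap": 0}]' > next.json && python3 -m creep next.json; python3 w.py
```

```text
clock: 9.9
eef_pos: [521.8, 267.3, 37.0]
tool_rot: [-3.141, -0.007, -2.762]
force: [-9.3, -4.0, 18.6]
width: -0.1
gripper_force: 9.6
t 9.9 imager uvz [-31.81  -0.47  37.02] F uvz [-10.13  -0.31  18.6 ] w -0.1 rotfix [-0.001  -0.0073  0.0004]
clock: 10.4
eef_pos: [531.2, 271.1, 37.0]
tool_rot: [-3.141, -0.007, -2.762]
force: [-8.8, -3.2, 18.2]
width: 0.1
gripper_force: 9.3
t 10.4 imager uvz [-21.64  -0.43  37.04] F uvz [-9.36  0.28 18.24] w 0.1 rotfix [-0.0009 -0.007   0.0003]
```

In the tool's units: -2 mm is -0.04.

```bash
echo '[{"tx": -0.04,"finger_gap": 0},{"tx": -0.04,"finger_gap": 0},{"tx": -0.04,"finger_gap": 0},{"tx": -0.04,"finger_gap": 0},{"tx": -0.04,"finger_gap": 0},{"tx": -0.04,"finger_gap": 0},{"tx": -0.04,"finger_gap": 0}]' > next.json && python3 -m creep next.json; python3 w.py; echo '[{"tx": -0.04,"finger_gap": 0},{"tx": -0.04,"finger_gap": 0},{"tx": -0.04,"finger_gap": 0}]' > next.json && python3 -m creep next.json; python3 w.py
```

```text
clock: 11.1
eef_pos: [544.3, 276.2, 37.0]
tool_rot: [-3.141, -0.007, -2.762]
force: [-8.7, -3.7, 17.3]
width: -0.2
gripper_force: 9.0
t 11.1 imager uvz [-7.56 -0.52 37.03] F uvz [-9.46 -0.26 17.25] w -0.2 rotfix [-0.001  -0.007   0.0003]
clock: 11.4
eef_pos: [550.0, 278.4, 37.0]
tool_rot: [-3.141, -0.007, -2.762]
force: [-9.4, -4.1, 17.5]
width: -0.2
gripper_force: 8.9
t 11.4 imager uvz [-1.53 -0.55 37.03] F uvz [-10.26  -0.31  17.48] w -0.2 rotfix [-0.001  -0.007   0.0002]
```

```bash
for i in 1 2 ; do :; done; echo '[{"tx": -0.04,"finger_gap": 0},{"tx": -0.02,"finger_gap": 0}]' > next.json && python3 -m creep next.json; python3 w.py; echo '[{"tx": -0.02,"finger_gap": 0},{"tx": -0.02,"finger_gap": 0}]' > next.json && python3 -m creep next.json; python3 w.py;  echo '[{"tx": -0.02,"finger_gap": 0},{"tx": -0.02,"finger_gap": 0}]' > next.json && python3 -m creep next.json; python3 w.py
```

```text
clock: 11.6
eef_pos: [551.8, 279.1, 37.0]
tool_rot: [-3.14, -0.009, -2.762]
force: [-11.8, -5.2, 21.7]
width: 0.0
gripper_force: 10.8
t 11.6 imager uvz [ 0.39 -0.62 37.03] F uvz [-12.85  -0.45  21.73] w 0.0 rotfix [-0.0013 -0.0093  0.0002]
clock: 11.8
eef_pos: [551.8, 279.1, 37.0]
tool_rot: [-3.14, -0.013, -2.762]
force: [-15.9, -6.5, 25.0]
width: -0.4
gripper_force: 12.5
t 11.8 imager uvz [ 0.43 -0.62 37.  ] F uvz [-17.17  -0.13  25.05] w -0.4 rotfix [-0.0017 -0.0131  0.0003]
clock: 12.0
eef_pos: [551.9, 279.1, 37.0]
tool_rot: [-3.14, -0.017, -2.762]
force: [-18.9, -7.9, 28.5]
width: 0.0
gripper_force: 14.4
t 12.0 imager uvz [ 0.49 -0.63 36.98] F uvz [-20.51  -0.34  28.48] w 0.0 rotfix [-0.0021 -0.017   0.0004]
```

In the tool's units: -0.5 mm is -0.01.

```bash
echo '[{"tx": -0.01,"tz": -0.01,"finger_gap": 0},{"tx": -0.01,"finger_gap": 0},{"finger_gap": 0}]' > next.json && python3 -m creep next.json; python3 w.py; python3 - <<'E'
from h import *
x,y,a,c,S=np.load('fit.npy')
W=lambda u,v,z:(x+np.cos(a)*u-np.sin(a)*v,y+np.sin(a)*u+np.cos(a)*v,z)
G=[]
for n,(c0,r0) in (('side',(215,180)),('top',(262,145))):
    im,d=cams.get_image(n); g=cv2.resize(im[r0:r0+110,c0:c0+100],None,fx=4,fy=4,interpolation=cv2.INTER_CUBIC); g=cv2.convertScaleAbs(g,alpha=1.5,beta=25)
    c=S-59
    q=np.array([(proj(n,W(u,v,37))-[c0,r0]+.5)*4 for u,v in((c+20,-52),(c-59,-52),(c-59,52),(c+20,52))]).round().astype(int); cv2.polylines(g,[q.reshape(-1,1,2)],False,(0,0,255),1); G.append(g)
    for k,z in(('carrier_pad',37),('carrier',27),('spring_lip',36.5)):
        for r in models.mark_of(k,n)[:2]:
            p=at_z(n,r['position'],z)[:2]-[x,y]; print(n,k,round(r['confidence'],2),np.round([np.cos(a)*p[0]+np.sin(a)*p[1],-np.sin(a)*p[0]+np.cos(a)*p[1]],1))
cv2.imwrite('pics/c.png',np.hstack(G))
E
```

```text
clock: 12.3
eef_pos: [552.4, 279.2, 37.0]
tool_rot: [-3.139, -0.018, -2.762]
force: [-16.5, -6.4, 24.9]
width: -0.4
gripper_force: 15.9
t 12.3 imager uvz [ 1.08 -0.7  36.99] F uvz [-17.71   0.11  24.85] w -0.4 rotfix [-0.0022 -0.0177  0.0003]
side carrier_pad 0.73 [-87.7 237.1]
side carrier_pad 0.3 [104.4  -0.4]
side carrier 0.98 [47.1  7. ]
side carrier 0.7 [-55.5 224.6]
side spring_lip 0.45 [99.8  0.7]
top carrier_pad 0.58 [-7.9 -1. ]
top carrier 0.94 [-41.9 254.8]
top carrier 0.75 [42.9  4.6]
```

View pics/c.png

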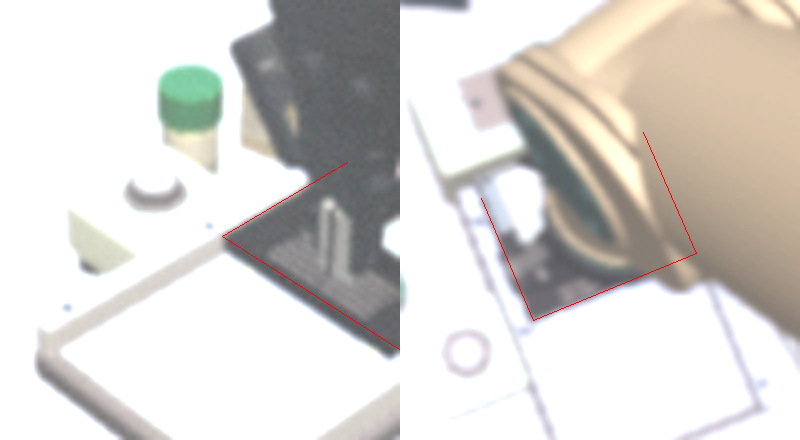

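The carrier's rear edge lies on the predicted home line. The fingers slipped slightly and may not be on the rib yet, so I'll push on until the rib takes the force.

In the tool's units: -1 mm is -0.02, -0.4 mm is -0.008.

```bash
echo '[{"tx": -0.02,"tz": -0.008,"finger_gap": 0},{"tx": -0.02,"finger_gap": 0}]' > next.json && python3 -m creep next.json; python3 w.py; echo '[{"tx": -0.02,"finger_gap": 0},{"tx": -0.02,"finger_gap": 0}]' > next.json && python3 -m creep next.json; python3 w.py
```

```text
clock: 12.9
eef_pos: [552.5, 279.3, 37.0]
tool_rot: [-3.139, -0.022, -2.762]
force: [-21.7, -8.0, 27.4]
width: -0.0
gripper_force: 17.6
t 12.9 imager uvz [ 1.12 -0.71 37.01] F uvz [-23.16   0.58  27.42] w -0.0 rotfix [-0.0025 -0.0217  0.0004]
clock: 13.1
eef_pos: [552.5, 279.2, 37.0]
tool_rot: [-3.139, -0.026, -2.762]
force: [-25.1, -10.2, 31.7]
width: -0.1
gripper_force: 19.7
t 13.1 imager uvz [ 1.15 -0.73 37.  ] F uvz [-27.06  -0.17  31.68] w -0.1 rotfix [-0.0029 -0.0257  0.0005]
```

In the tool's units: 2 mm is 0.04, 1 mm is 0.02.

```bash
echo '[{"tx": 0.04,"finger_gap": 0},{"tx": 0.04,"finger_gap": 0},{"tx": 0.02,"finger_gap": 0},{"finger_gap": 0}]' > next.json && python3 -m creep next.json; python3 w.py
```

```text
clock: 13.5
eef_pos: [552.4, 279.3, 37.1]
tool_rot: [-3.14, -0.015, -2.762]
force: [-13.6, -6.6, 19.6]
width: -0.1
gripper_force: 13.6
t 13.5 imager uvz [ 1.09 -0.67 37.05] F uvz [-15.09  -1.07  19.61] w -0.1 rotfix [-0.0019 -0.0155  0.0004]
```

In the tool's units: 2 mm is 0.04, 1 mm is 0.02.

```bash
echo '[{"tx": 0.04,"finger_gap": 0},{"tx": 0.02,"tz": -0.006,"finger_gap": 0},{"finger_gap": 0}]' > next.json && python3 -m creep next.json; python3 w.py;  echo '[{"tx": 0.01,"tz": -0.02,"finger_gap": 0},{"tx": 0.01,"tz": -0.02,"finger_gap": 0},{"finger_gap": 0}]' > next.json && python3 -m creep next.json; python3 w.py
```

```text
clock: 13.8
eef_pos: [552.4, 279.2, 37.1]
tool_rot: [-3.14, -0.01, -2.762]
force: [-8.4, -4.3, 11.2]
width: -0.3
gripper_force: 8.2
t 13.8 imager uvz [ 1.03 -0.72 37.1 ] F uvz [-9.43 -0.92 11.17] w -0.3 rotfix [-0.0013 -0.0097  0.0002]
clock: 14.1
eef_pos: [552.4, 279.3, 38.5]
tool_rot: [-3.141, -0.008, -2.762]
force: [-6.3, -2.5, 5.3]
width: 0.2
gripper_force: 5.1
t 14.1 imager uvz [ 1.05 -0.65 38.46] F uvz [-6.81 -0.    5.26] w 0.2 rotfix [-0.001  -0.0079  0.0002]
```

In the tool's units: -3 mm is -0.06, -2 mm is -0.04.

```bash
echo '[{"tx": 0.02,"tz": -0.02,"finger_gap": 0},{"tx": 0.016,"tz": -0.02,"finger_gap": 0},{"tx": 0.008,"tz": -0.04,"finger_gap": 0},{"tx": 0.01,"tz": -0.06,"finger_gap": 0}]' > next.json && python3 -m creep next.json; python3 w.py
```

```text
clock: 14.5
eef_pos: [552.6, 279.6, 45.5]
tool_rot: [-3.142, -0.002, -2.762]
force: [-2.2, 0.1, 0.2]
width: 0.4
gripper_force: 0.1
t 14.5 imager uvz [ 1.36 -0.4  45.46] F uvz [-1.99  0.95  0.2 ] w 0.4 rotfix [-0.0001 -0.0021  0.0002]
```

In the tool's units: 31.5 mm is 0.63, -20 mm is -0.4.

```bash
echo '[{"tx": 0.06,"tz": -0.4,"finger_gap": 0},{"tz": -0.4,"finger_gap": 0},{"tx": 0.12,"ty": 0.63,"finger_gap": 0},{"tx": 0.12,"ty": 0.63,"finger_gap": 0},{"tx": 0.12,"ty": 0.63,"finger_gap": 0},{"finger_gap": 0},{"finger_gap": 0}]' > next.json && python3 -m creep next.json; python3 w.py; python3 - <<'E'
from h import *
x,y,a,c,S=np.load('fit.npy')
W=lambda u,v,z:(x+np.cos(a)*u-np.sin(a)*v,y+np.sin(a)*u+np.cos(a)*v,z)
G=[]
for n,(c0,r0) in (('side',(215,170)),('top',(262,145))):
    im,d=cams.get_image(n); g=cv2.resize(im[r0:r0+110,c0:c0+100],None,fx=4,fy=4,interpolation=cv2.INTER_CUBIC); g=cv2.convertScaleAbs(g,alpha=1.3,beta=20)
    c=S-59
    q=np.array([(proj(n,W(u,v,39))-[c0,r0]+.5)*4 for u,v in((c+20,-52),(c-59,-52),(c-59,52),(c+20,52))]).round().astype(int); cv2.polylines(g,[q.reshape(-1,1,2)],False,(0,0,255),1)
    q=(proj(n,read_state()['eef_pos'])-[c0,r0]+.5)*4; cv2.circle(g,tuple(int(v) for v in q),4,(0,255,0),1); G.append(g)
    for k,z in(('carrier_pad',39),('key_top',46)):
        for r in models.mark_of(k,n)[:2]:
            p=at_z(n,r['position'],z)[:2]-[x,y]; print(n,k,round(r['confidence'],2),np.round([np.cos(a)*p[0]+np.sin(a)*p[1],-np.sin(a)*p[0]+np.cos(a)*p[1]],1))
cv2.imwrite('pics/d.png',np.hstack(G))
E
```

```text
clock: 15.2
eef_pos: [500.1, 361.9, 87.0]
tool_rot: [3.14, 0.004, -2.76]
force: [0.1, -1.0, -0.1]
width: 0.5
gripper_force: 0.0
t 15.2 imager uvz [-16.91  95.47  87.01] F uvz [-0.28 -1.   -0.09] w 0.5 rotfix [0.0012 0.0041 0.0021]
side carrier_pad 0.96 [-88.8 230.7]
side carrier_pad 0.74 [-4.2 -8.8]
side key_top 0.52 [-18.   87.9]
top carrier_pad 0.9 [-69.2 273.6]
```

View pics/d.png

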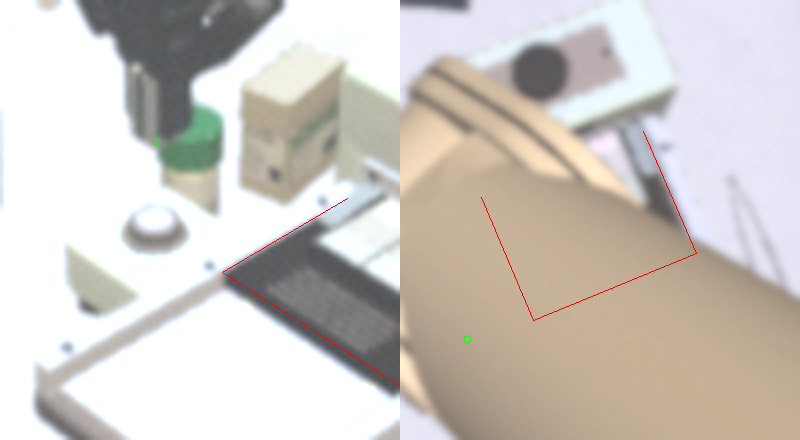

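In the tool's units: 15 mm is 0.3, -1.5 mm is -0.03, 0.004 rad is 0.0006.

```bash
echo '[{"tx": 0.06,"ty": -0.03,"tz": 0.2,"drx": 0.0002,"dry": 0.0006,"drz": 0.0003,"finger_gap": 0},{"tz": 0.3,"finger_gap": 0},{"tz": 0.24,"finger_gap": 0},{"finger_gap": 0},{"finger_gap": 0}]' > next.json && python3 -m creep next.json; python3 w.py; echo '[{"tz": 0.04,"finger_gap": 0},{"tz": 0.04,"finger_gap": 0},{"tz": 0.04,"finger_gap": 0},{"tz": 0.02,"finger_gap": 0},{"finger_gap": 0}]' > next.json && python3 -m creep next.json; python3 w.py
```

```text
clock: 16.0
eef_pos: [496.2, 357.1, 48.2]
tool_rot: [-3.14, -0.006, -2.764]
force: [0.7, -1.1, 0.4]
width: 0.3
gripper_force: 0.0
t 16.0 imager uvz [-22.3   92.44  48.16] F uvz [ 0.25 -1.24  0.44] w 0.3 rotfix [-0.0014 -0.0056 -0.0018]
clock: 16.5
eef_pos: [497.0, 357.8, 42.6]
tool_rot: [-3.141, -0.003, -2.764]
force: [-1.2, -0.4, 4.4]
width: -0.2
gripper_force: 2.2
t 16.5 imager uvz [-21.38  92.77  42.64] F uvz [-1.3   0.1   4.43] w -0.2 rotfix [-0.0006 -0.003  -0.0019]
```

In the tool's units: 1 mm is 0.02.

```bash
echo '[{"tz": 0.02,"finger_gap": 0},{"tz": 0.02,"finger_gap": 0},{"finger_gap": 0}]' > next.json && python3 -m creep next.json; python3 w.py; echo '[{"tz": -0.06,"finger_gap": 0},{"tz": -0.08,"finger_gap": 0},{"tz": -0.2,"finger_gap": 0},{"tz": -0.8,"finger_gap": 0},{"tz": -0.9,"finger_gap": 0},{"ty": 0.9,"tz": -0.2,"finger_gap": 0},{"ty": 0.9,"finger_gap": 0},{"ty": 0.9,"finger_gap": 0},{"ty": 0.9,"finger_gap": 0},{"ty": 0.9,"finger_gap": 0},{"finger_gap": 0}]' > next.json && python3 -m creep next.json; python3 w.py; python3 - <<'E'
from h import *
x,y,a,c,S=np.load('fit.npy')
W=lambda u,v,z:(x+np.cos(a)*u-np.sin(a)*v,y+np.sin(a)*u+np.cos(a)*v,z)
G=[]
for n,(c0,r0) in (('side',(225,175)),('top',(255,145))):
    im,d=cams.get_image(n); g=cv2.resize(im[r0:r0+110,c0:c0+100],None,fx=4,fy=4,interpolation=cv2.INTER_CUBIC)
    c=S-59
    q=np.array([(proj(n,W(u,v,40))-[c0,r0]+.5)*4 for u,v in((c+20,-52),(c-59,-52),(c-59,52),(c+20,52))]).round().astype(int); cv2.polylines(g,[q.reshape(-1,1,2)],False,(0,0,255),1); G.append(g)
    q=proj(n,W(-20,94,46)).round().astype(int); print(n,'key z',at_depth(n,q,float(np.median(d[q[1]-1:q[1]+2,q[0]-1:q[0]+2]))).round(1))
cv2.imwrite('pics/e.png',np.hstack(G))
E
```

```text
clock: 16.8
eef_pos: [497.1, 357.8, 42.4]
tool_rot: [-3.141, -0.003, -2.764]
force: [-3.9, -2.2, 16.8]
width: 0.1
gripper_force: 8.9
t 16.8 imager uvz [-21.31  92.74  42.39] F uvz [-4.45 -0.64 16.83] w 0.1 rotfix [-0.0007 -0.0026 -0.0021]
clock: 17.9
eef_pos: [407.1, 574.9, 151.8]
tool_rot: [3.135, -0.006, -2.754]
force: [0.1, 0.1, 0.0]
width: -0.1
gripper_force: 0.0
t 17.9 imager uvz [-24.5  327.76 151.75] F uvz [0.07 0.03 0.03] w -0.1 rotfix [ 0.0064 -0.0057  0.008 ]
side key z [497.2 359.9  46.9]
top key z [498.1 360.3  46.7]
```

View pics/e.png

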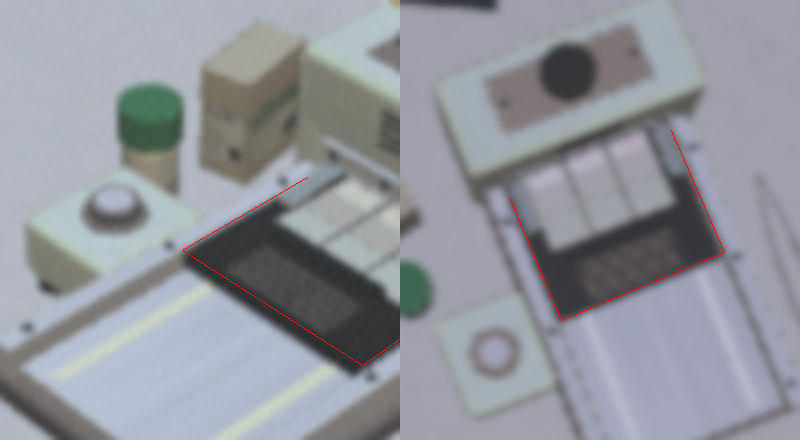

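The picture shows the carrier home under the lips, its rear edge on the line at (560, 320)–(723, 252). The key is back up at 46.7 mm, and the vial and box are where they were.

```bash
python3 -c "
from cell import ctrl
print(ctrl.finish_job())"
```

```text
the job is handed in; nothing more can be done
None
```

The carrier is fully home: it went firm against the stop and held there under a 27 N push. The start key was pressed right down and came back up, and I handed the job in at about 18 s with the arm clear. No verdict came back. The box and vial look undisturbed; the forceps were only partly visible in the last picture.

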